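# Show a sample bottle to the light panel

### The job

Inspect the small sample bottle for sediment: raise the lid of the folding light panel by its tab until it stands 110 degrees open from closed (20 degrees past upright, leaning away from you) and let it stay there by itself. Then draw the bottle straight up out of its well in the wooden block, leaving the stopper and the cork in the other wells undisturbed, and tilt it 45 degrees sideways, neck up, to the left or the right as you like, so that it slants across the lit face and parallel to it. Finish while still holding it like that, still and raised, over the middle of the light panel's base and touching nothing but your gripper.

Things in the scene. Friction and masses are not known exactly. Their poses are not given: they have to be found in the camera images.
- light: folding light panel, fixed to the table: its black base slab, 130 (x) x 180 (y) mm, top 17 mm above the table. Origin: centre of the underside; x points from its front edge (with the tab) to its far edge, where the lid is hinged; z up. The bottle is to be held over the origin, its axis square to this x axis
- light_hinge (a point): middle of the lid's hinge line, fixed in the base at x = +56 mm, z = 23 mm of the base frame; the hinge axis runs along the base's y
- light_lid (a joint): angle of the lid in rad: 0 = closed on the base, grows as the front edge is raised, 1.57 = upright, 1.92 = 110 degrees, stop at 2.6. Friction hinge: stays at any angle, takes 2 to 4 N at the tab; the tab creeps in pivoting fingers, so the lid lags behind the hand. Lid: aluminium plate 178 mm wide, 9 mm thick, front edge 114 mm from the hinge; white lit face on the inner side
- tab (a point): grip point on the lid's tab, 142 mm from the hinge. The tab is a black fin 12 mm thick (along the base's y), 18 mm high, standing out 40 mm beyond the middle of the lid's front edge and clear of the base; this point is 28 mm beyond the edge, 12 mm from the tab's end, and at lid angle 0 it is 25 mm above the table. Moves with the lid; pinched across its thickness it can pivot between the fingers
- block: dark wooden block fixed to the table, 80 (x) x 245 (y) x 50 (z) mm, with three round wells 52 mm wide and 40 mm deep in a row along its y, at y = -80, 0 and +80 mm. Origin: centre of the underside
- bottle: small closed glass liqueur bottle, 47 mm diameter, 166 mm tall, about 0.24 kg, standing upright (it may lean up to 4 degrees) in one of the wells, its foot 10 mm above the table; the tallest thing in the block. The body is straight and round up to 119 mm above the foot, then tapers to the capped neck. Origin: centre of the foot; z axis towards the neck
- bottle_mid (a point): point on the bottle's axis 83 mm above its foot
- stopper: ribbed bottle stopper, 35 mm wide, 48 mm tall, in another well. Origin: underside
- flared_cork: flared cork, 35 mm wide, 47 mm tall, in the third well. Origin: underside

How it is judged:
On the way, in this order (a step that is already met when the one before it is completed fails the run):
1. the lid stands at 110 degrees (within 9) by itself, not touched, the bottle still in the block (value of joint light_lid between 1.763 and 2.077 rad and contact force between the fingers and light below 0.1 N and height (world z) of bottle below 0.03 m), for 0.3 s.
2. the bottle has been drawn up out of its well, upright within 20 degrees (height (world z) of bottle above 0.05 m and angle between bottle's own z axis and vertical below 0.35 rad), for 0.1 s.
At the end, for the whole second after the job is handed in: Lid untouched at 110 degrees (within 9). Fingers hold the bottle still, 45 degrees from upright (within 12), neck up, its axis parallel to the lit face (within 20), its middle within 55 mm of the base centre along x and y, 110 to 280 mm high, touching nothing else. Stopper and cork still in block (value of joint light_lid between 1.763 and 2.077 rad and angle between bottle's own z axis and vertical between 0.576 and 0.995 rad and angle between the z axis of bottle and the x axis of light, either way round above 1.22 rad and x of bottle_mid in the frame of light between -0.055 and 0.055 m and y of bottle_mid in the frame of light between -0.055 and 0.055 m and height (world z) of bottle_mid between 0.11 and 0.28 m and contact force between the fingers and bottle above 1 N and contact force between each of bottle, the arm, the fingers and light below 0.1 N and linear speed of bottle below 0.03 m/s and distance between each of stopper, flared_cork and block below 0.11 m); the arm keeps its last pose, push and grip.
It fails at once if the stopper is disturbed (moved over 30 mm) (distance of stopper from where it was at the start of the episode above 0.03 m).
It fails at once if the flared cork is disturbed (moved over 30 mm) (distance of flared_cork from where it was at the start of the episode above 0.03 m).
It also fails if it takes over 72 s, if anything falls off the work surface, if the arm or the gripper's body presses on something with over 40 N, if the wrist force passes 120 N, or if a joint passes its speed limit or range.

### The arm

A 7-joint arm with a two-finger parallel gripper is mounted at the origin on a cart in front of the work surface, level with it; the furniture and walls round the work are solid. World frame = base frame: x ahead of the robot, y to its left, z up, the work surface at z = 0. Lengths are in m, angles in rad, forces in N, time in s.
With the tool pointing down it reaches from about 0.4 to 0.9 m from the base axis. Payload 5.6 kg.
Tool frame: the origin (TCP) lies midway between the tips of the shut fingers; the grasp point (between the pads) lies 19 mm behind it; y points along the fingers, z is the direction in which the jaws open and shut, and the axes are right-handed (so a half turn about y gives the same grasp; the last joint's range is limited). The gripper opens to 92 mm and grips with 3 to 60 N. Pads are 20 mm wide; open, the fingers measure 128 mm over their backs; the gripper's body (75 mm by 189 mm) begins 69 mm behind the grasp point.
Start: joints at [-1.214, 0.468, -0.012, 1.603, 0.006, 1.071, -0.056], TCP at [0.253, 0.599, 0.215] pointing down, gripper open.
Joint ranges: [-2.53, 2.53], [-0.31, 2.02], [-1.57, 1.55], [0.28, 2.44], [-1.29, 4.43], [0.15, 1.84], [-2.92, 2.92]. Speed limits (rad/s): [2.57, 2.57, 3.14, 3.14, 3.14, 3.14, 3.14].

### API

Orientations are given as a 3x3 rotation matrix whose columns are the frame's x, y, z axes.
In Python, from station import env, effector, solver, viewer, workorder, search_frame, tip_of gives the robot as it stands. Calls block until the motion is done:
- env.reach(position, orientation): joint-space move of the TCP to a pose.
- env.movel(position, frame=None, rate=0.15): straight line of the TCP; frame=None keeps the orientation; rate is the mean speed in m/s.
- env.goto_joints(angles): joint-space move.
- effector.release() and effector.grasp(squeeze=None): open the fingers fully, or close them until they stop; squeeze is the grip in N (None keeps the last).
- env.pause(seconds).
- solver.inverse_kinematics(position, orientation): joint angles nearest the present ones, or None.
- env.sense(): the state.
- viewer.read_camera(name): name is "scene" or "top"; returns (picture, depth): 480x640x3 uint8, red, green, blue; 480x640 float32, m along the optical axis (not along the pixel's ray), 0 where there is no reading.
- viewer.camera_info(name): a dict with "intrinsics" (3x3 intrinsics, pixels), "dist_coeffs" ([k1, k2, p1, p2, k3] as OpenCV has them; the pictures are not rectified), "eye" and "rotation" of the camera in the world. Camera axes: x right, y up, looking along -z (the intrinsics and any distortion apply to the point x, -y, -z); pixel columns grow to the right and rows downward; lengths in m; the calibration is good to about 2 mm. A picture is of the moment at which its call begins. camera_info takes no time and is no camera call.
A pose or a line that the arm cannot do raises env.PlanningError and nothing moves.
- workorder.finish_job(): hands the job in, once; it reports no verdict.
Trained networks look in the newest picture that a camera, given by its name, has taken for a name from the list of things; names that differ only in an ending like _2 or _b are one class to them, and where a whole thing is asked for, a point or a joint stands for the part that bears it (a point fixed in the world has none). Each returns a list of dicts, best first, with "score" (0 to 1); they miss things now and then, are a little off and sometimes report something else, mostly with a low value. They report only what shows in the picture. A call takes as long as a camera call.
- search_frame(camera, name): "at" ([x, y, z] in m, in world coordinates, good to about 4 mm: the middle of the surface that is visible of it).
- tip_of(camera, name): "at" ([x, y, z] in m, in world coordinates, good to about 4 mm: a listed point, or the origin of a listed thing).
The state is a dict: "t": time; "joint_positions": joint angles; "joint_velocities": joint speeds; "tau": joint torques, N m; "ee_pos": TCP position; "tcp_rot": TCP orientation; "wrist_force": force on the tool from outside, world axes, zero at the start; "moment": the same for the moment, N m; "gripper_width": finger opening in m.
Only numpy, scipy, OpenCV 4.12 (cv2) and the standard library are available. Lean on these libraries where they do the work, as an engineer would, in place of code of your own. Each camera call takes 0.05 s, during which the arm holds its last target.

## Working session

There is one attempt and no reset: what is moved stays moved. The work goes in short steps, each a Python script; the robot and the scene stay as the last script left them, time stands still between calls to the robot, and variables do not carry over. Pictures are saved under pics/ and viewed, and the job is handed in when it is done.

```bash
mkdir -p pics; ls; python3 - <<'E'
from station import env, effector, solver, viewer, workorder, search_frame, tip_of
import cv2, numpy as np
for c in("scene","top"):
    p,d=viewer.read_camera(c); cv2.imwrite(f"pics/{c}0.png",p[...,::-1]); np.savez(f"pics/{c}0.npz",p=p,d=d)
    i=viewer.camera_info(c); print(c,i)
    for n in("light","light_lid","block","bottle","stopper","flared_cork"):
        print(n,"SF",[(np.round(r["at"],4).tolist(),round(r["score"],2)) for r in search_frame(c,n)[:2]])
    for n in("light","light_hinge","tab","block","bottle","bottle_mid","stopper","flared_cork"):
        print(n,"TIP",[(np.round(r["at"],4).tolist(),round(r["score"],2)) for r in tip_of(c,n)[:2]])
s=env.sense(); print(s["t"],s["ee_pos"],s["tcp_rot"],s["gripper_width"])
E
```

```text
pics
scene {'intrinsics': array([[560.99048121,   0.        , 316.16022698],
       [  0.        , 560.99048121, 236.25199753],
       [  0.        ,   0.        ,   1.        ]]), 'dist_coeffs': array([-0.11846042,  0.        ,  0.        ,  0.        ,  0.        ]), 'eye': array([ 0.0301693 , -0.58992721,  0.82159151]), 'rotation': array([[ 0.69219003,  0.51246161, -0.508189  ],
       [-0.7215797 ,  0.47775616, -0.50107064],
       [-0.01398905,  0.71353497,  0.70047995]])}
light SF [([0.5306, 0.071, 0.0369], 0.66)]
light_lid SF [([0.5434, 0.085, 0.0428], 0.77)]
block SF [([0.5487, -0.3093, 0.0498], 0.65), ([0.5429, 0.0862, 0.0402], 0.37)]
bottle SF [([0.565, -0.2084, 0.1185], 0.91)]
stopper SF [([0.5734, -0.2803, 0.0554], 0.89)]
flared_cork SF [([0.5634, -0.36, 0.0549], 0.75)]
light TIP [([0.5468, 0.0918, -0.0029], 0.62)]
light_hinge TIP [([0.6021, 0.0838, 0.0201], 0.64), ([0.5811, -0.1968, 0.0976], 0.55)]
tab TIP [([0.4713, 0.1081, 0.0506], 0.61)]
block TIP [([0.576, -0.2764, -0.0009], 0.88)]
bottle TIP [([0.5828, -0.1973, 0.008], 0.72)]
bottle_mid TIP [([0.5791, -0.1967, 0.098
[... 718 characters left out ...]
bottle SF [([0.5699, -0.1961, 0.1477], 0.67)]
stopper SF [([0.5739, -0.2729, 0.0565], 0.69)]
flared_cork SF [([0.5664, -0.3524, 0.0569], 0.81)]
light TIP [([0.5447, 0.0939, -0.0017], 0.89)]
light_hinge TIP [([0.6039, 0.08, 0.019], 0.96)]
tab TIP [([0.4657, 0.1125, 0.0522], 0.63)]
block TIP [([0.5784, -0.2774, -0.0043], 0.8)]
bottle TIP [([0.5803, -0.198, 0.0134], 0.8)]
bottle_mid TIP []
stopper TIP [([0.575, -0.2767, 0.013], 0.77)]
flared_cork TIP [([0.5713, -0.3585, 0.0091], 0.61)]
1.5 [0.25301765 0.59874441 0.21458263] [[ 9.21128117e-01  4.41193638e-05  3.89259541e-01]
 [-3.89259542e-01  2.00752608e-05  9.21128117e-01]
 [ 3.28250997e-05 -9.99999999e-01  3.56657705e-05]] 0.09215191373816364
```

View pics/scene0.png

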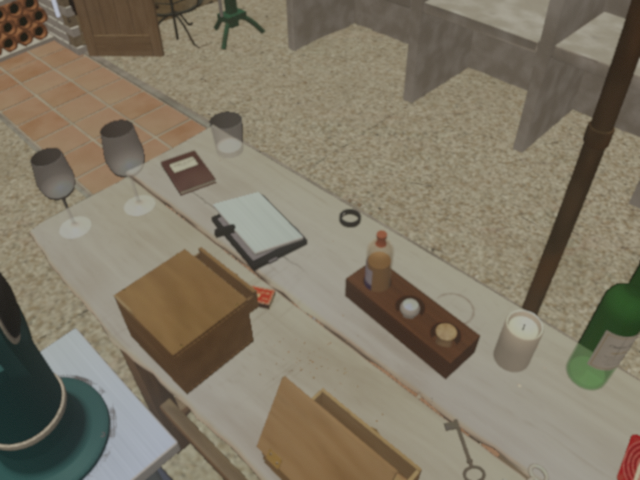

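View pics/top0.png

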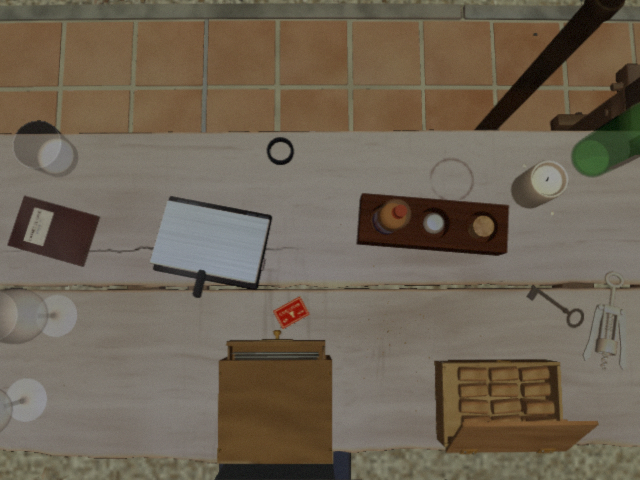

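The scene view has the light panel at about (258,228) with its tab at (222,227). A wooden box stands in front of it at (185,315), and the bottle is in the left well at (379,262). In the top view the panel is at (212,242), the tab at (199,284), the bottle at (393,214), the stopper at (434,223) and the cork at (483,226). Next I'll measure with depth.

```bash
cat > h.py <<'E'
from station import env, effector, solver, viewer, workorder, search_frame, tip_of
import cv2, numpy as np
def cloud(c,d):
    i=viewer.camera_info(c); K=i["intrinsics"]; h,w=d.shape
    u,v=np.meshgrid(np.arange(w),np.arange(h))
    n=cv2.undistortPoints(np.stack([u,v],-1).reshape(-1,1,2).astype(np.float64),K,i["dist_coeffs"]).reshape(h,w,2)
    P=np.stack([n[...,0]*d,-n[...,1]*d,-d],-1)@i["rotation"].T+i["eye"]
    P[d<=0]=np.nan
    return P
def shot(c,name):
    p,d=viewer.read_camera(c); cv2.imwrite(f"pics/{name}.png",p[...,::-1]); return p,cloud(c,d)
E
python3 - <<'E'
from h import *
for c in("top","scene"):
    f=np.load(f"pics/{c}0.npz"); p,d=f["p"],f["d"]; P=cloud(c,d)
    print(c)
    # height map rows in ROI
    m=(P[...,0]>.4)&(P[...,0]<.68)&(P[...,1]>-.02)&(P[...,1]<.22)&(P[...,2]>.01)
    g=p.astype(int).sum(-1)
    lid=m&(g>330)&(P[...,2]>.02)
    Q=P[lid]; print(len(Q))
    A=np.c_[Q[:,:2],np.ones(len(Q))]
    for _ in range(4):
        co=np.linalg.lstsq(A,Q[:,2],rcond=None)[0]; r=Q[:,2]-A@co; k=abs(r)<.004; A,Q=A[k],Q[k]
    n=np.array([-co[0],-co[1],1]);n/=np.linalg.norm(n)
    print("plane",co,"n",n,"tilt deg",np.degrees(np.arccos(n[2])),"yaw",np.degrees(np.arctan2(co[1],co[0])), "std",r.std())
    R=cv2.minAreaRect(Q[:,:2].astype(np.float32)*1000); print(R, cv2.boxPoints(R))
    dark=m&(g<200)
    R=cv2.minAreaRect(P[dark][:,:2].astype(np.float32)*1000); print("dark",R)
    for lo,hi,nm in((( .2,.0),(.4,.25),"box"),):
        b=(P[...,0]>.1)&(P[...,0]<.45)&(P[...,1]>-.05)&(P[...,1]<.3)&(P[...,2]>.04)&(P[...,0]<.44)
        print(nm,np.nanmin(P[b],0),np.nanmax(P[b],0))
    t=(P[...,0]>.42)&(P[...,0]<.5)&(P[...,1]>.085)&(P[...,1]<.14)&(P[...,2]>.015)&(g<200)
    q=P[t]; print("tab", len(q), np.nanmin(q,0),np.nanmax(q,0))
    for x0 in np.arange(.42,.5,.01):
        k=q[(q[:,0]>=x0)&(q[:,0]<x0+.01)]
        if len(k): print(round(x0,2),len(k),k.mean(0).round(4),k[:,1].min().round(4),k[:,1].max().round(4),k[:,2].max().round(4))
    b=(P[...,0]>.52)&(P[...,0]<.64)&(P[...,1]>-.25)&(P[...,1]<-.15)&(P[...,2]>.06)
    q=P[b]
    for z in np.arange(.06,.19,.015):
        k=q[(q[:,2]>=z)&(q[:,2]<z+.015)]
        if len(k): print("bottle z",round(z,3),len(k),k.mean(0).round(4),k.min(0).round(4),k.max(0).round(4))
E
```

```text
top
6792
plane [-0.18594045  0.0382333   0.13856387] n [ 0.18267812 -0.03756249  0.98245497] tilt deg 10.748596094215307 yaw 168.38072170836 std 0.001620686103309795
((548.8009643554688, 95.45047760009766), (176.6268310546875, 110.12249755859375), 79.12881469726562) [[478.07184   19.106598]
 [586.218     -1.662674]
 [619.5301   171.79436 ]
 [511.3839   192.56363 ]]
dark ((515.8941650390625, 74.20277404785156), (230.93838500976562, 187.74879455566406), 78.1085433959961)
box [ 0.21059339 -0.04977366  0.05121237] [0.40273626 0.06543659 0.12311698]
tab 339 [0.45484413 0.08507283 0.01501489] [0.49959981 0.1397739  0.06670995]
0.45 26 [0.4574 0.1105 0.0585] 0.1051 0.1168 0.0643
0.46 51 [0.465  0.1094 0.0601] 0.1034 0.1167 0.0667
0.47 51 [0.4746 0.1073 0.0585] 0.1014 0.114 0.0629
0.48 104 [0.4855 0.101  0.0376] 0.0851 0.1295 0.0613
0.49 107 [0.4939 0.1173 0.0315] 0.0904 0.1398 0.0596
bottle z 0.06 43 [ 0.5699 -0.1818  0.0668] [ 0.5566 -0.2054  0.0603] [ 0.5957 -0.1735  0.075 ]
bottle z 0.075 49 [ 0.5694 -0.1824  0.0822] [ 0.5555 -0.2065  0.0756] [ 0.5977 -0.1739  0.0896]
bottle z 0.09 50 [ 
[... 1519 characters left out ...]
[ 0.5929 -0.1848  0.0746]
bottle z 0.075 139 [ 0.5647 -0.2103  0.0827] [ 0.5553 -0.224   0.075 ] [ 0.5916 -0.1824  0.0898]
bottle z 0.09 143 [ 0.5643 -0.2114  0.0981] [ 0.5531 -0.2248  0.0901] [ 0.5898 -0.1857  0.1048]
bottle z 0.105 145 [ 0.564  -0.2119  0.1127] [ 0.5547 -0.2249  0.105 ] [ 0.5908 -0.1841  0.1199]
bottle z 0.12 151 [ 0.5632 -0.2119  0.1277] [ 0.5536 -0.2253  0.1201] [ 0.586  -0.1874  0.135 ]
bottle z 0.135 322 [ 0.5686 -0.2081  0.144 ] [ 0.5531 -0.2251  0.1351] [ 0.5962 -0.181   0.15  ]
bottle z 0.15 124 [ 0.5736 -0.2053  0.1546] [ 0.5613 -0.2164  0.15  ] [ 0.5905 -0.1889  0.1649]
bottle z 0.165 99 [ 0.5751 -0.2044  0.1743] [ 0.5675 -0.2121  0.1657] [ 0.5856 -0.1935  0.1797]
```

```bash
cat >> h.py <<'E'
YAW=np.radians(-11.0); D=np.array([np.cos(YAW),np.sin(YAW),0]); Y=np.array([-np.sin(YAW),np.cos(YAW),0]); Z=np.array([0,0,1.])
H=np.array([.6025,.0835,.023]); O=H-.056*D-[0,0,.023]
def down(zdir): 
    y=-Z; return np.c_[np.cross(y,zdir),y,zdir]
def tab(th,r=.142): return H+D*(-r*np.cos(th)+.002*np.sin(th))+Z*(r*np.sin(th)+.002*np.cos(th))
def lid(c="top"):
    p,P=shot(c,"tmp")
E
python3 - <<'E'
from h import *
f=np.load("pics/top0.npz"); P=cloud("top",f["d"])
b=(P[...,1]>.28)&(P[...,0]<.75); print("left clutter max z",np.nanmax(P[b][:,2]))
R=down(Y); th=np.radians(10.8)
g=tab(th,.144); print("O",O,"grasp",g)
def tcp(g): return g-.019*Z
for a in (10.8,60,90,110,116): print(a,solver.inverse_kinematics(tcp(tab(np.radians(a),.144)),R))
s=env.sense(); env.movel(s["ee_pos"]+[0,0,.18],rate=.25)
env.reach(tcp(g)+[0,0,.14],R)
env.movel(tcp(g)+[0,0,.05],rate=.2)
s=env.sense(); print(s["t"],s["ee_pos"],s["joint_positions"].round(2) if hasattr(s["joint_positions"],'round') else s["joint_positions"])
p,_=shot("scene","s1"); p,_=shot("top","t1")
E
```

```text
left clutter max z 0.21057277157427756
O [0.54752888 0.0941853  0.        ] grasp [0.46401734 0.1104183  0.05194748]
10.8 [-0.42511143  0.47135007  0.14533295  2.14672236 -0.1301203   0.53149612
  1.19570428]
60 [-0.44609449  0.39681083  0.25250001  1.95418966 -0.13416056  0.80645826
  1.25946784]
90 [-0.39692535  0.47815901  0.27087014  1.7768135  -0.15687793  0.90763402
  1.32068363]
110 [-0.34570978  0.56187475  0.2545692   1.66096927 -0.16690267  0.94009075
  1.34887399]
116 [-0.32995751  0.58918942  0.246909    1.62891993 -0.16843607  0.94440993
  1.35477447]
5.0417 [0.46453987 0.11069635 0.08334441] [-0.57  0.38  0.31  2.13 -0.19  0.65  1.26]
```

View pics/s1.png

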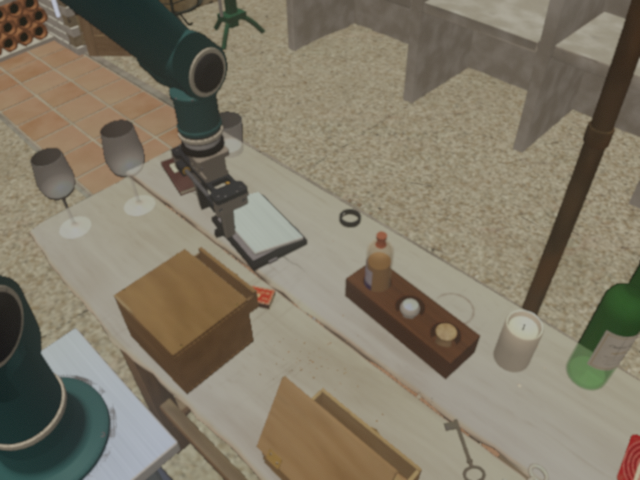

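View pics/t1.png

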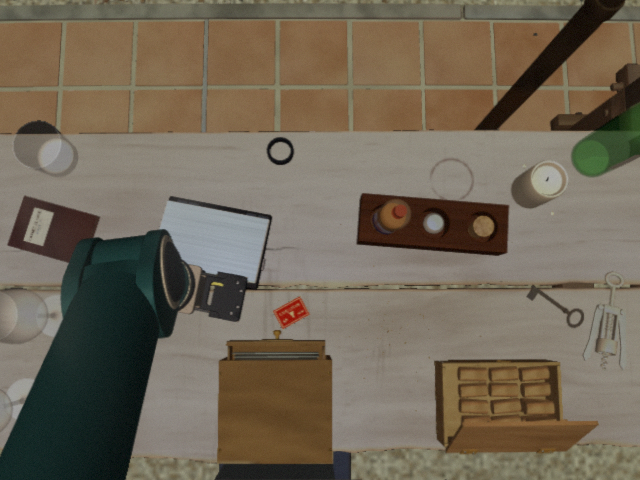

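The hand is over the tab (scene 222,220) and clear of the box. I'll descend, pinch the tab and lift along the arc.

```bash
cat >> h.py <<'E'
def lidangle(c,name):
    """lid angle from planes through cloud points swept about hinge axis (points expressed in base frame)"""
    p,P=shot(c,name); q=(P-H); a=q@D; b=q@Y; z=q[...,2]
    r=np.hypot(a,z); g=p.astype(int).sum(-1)
    m=(abs(b)<.085)&(r>.05)&(r<.11)&(z>.0)&(g>250)
    th=np.degrees(np.arctan2(z,-a))[m]
    hist,e=np.histogram(th,bins=np.arange(0,160,2)); k=hist.argmax(); t0=e[k]+1
    sel=abs(th-t0)<5
    A=np.c_[a[m][sel],z[m][sel]]; A0=A-A.mean(0); v=np.linalg.svd(A0,full_matrices=False)[2][0]
    if v[1]<0: v=-v
    print(c,"lid: n",sel.sum(),"sweep",th[sel].mean().round(1),"slope",np.degrees(np.arctan2(v[1],-v[0])).round(1))
E
python3 - <<'E'
from h import *
R=down(Y); o=.019*Z
env.movel(tab(np.radians(10.8),.144)-o,rate=.1)
effector.grasp(15)
s=env.sense(); print(s["t"],s["gripper_width"],s["wrist_force"])
for a in range(18,64,8):
    env.movel(tab(np.radians(a),.144)-o,rate=.1)
s=env.sense(); print(s["t"],s["gripper_width"],s["wrist_force"],s["ee_pos"])
lidangle("scene","s2"); lidangle("top","t2")
E
```

```text
6.975 0.01179045800743137 [ 0.27226276 -0.35297547  0.14134071]
9.0583 0.011735156071558697 [-2.83979894 -0.47750086  5.63466825] [0.53062108 0.09740684 0.1279105 ]
scene lid: n 102 sweep 63.1 slope 56.7
top lid: n 254 sweep 62.6 slope 56.9
```

View pics/s2.png

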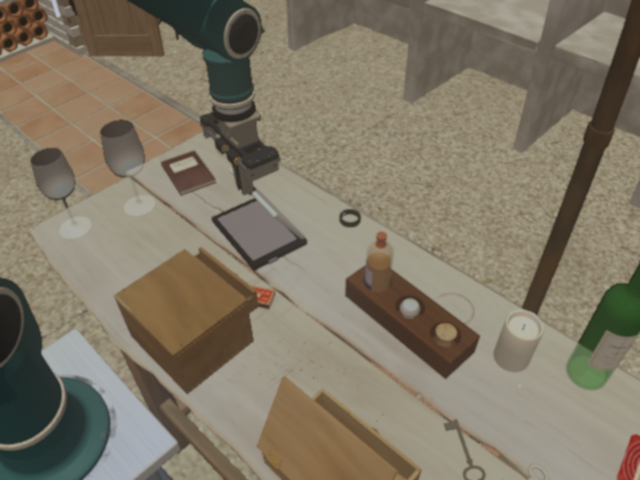

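The lid is following the hand: slope about 57° against a command of 58°, with the tab still in the fingers at scene (248,185). I'll carry on to 111°.

```bash
python3 - <<'E'
from h import *
o=.019*Z
for a in (66,74,82,90,98,105,111):
    env.movel(tab(np.radians(a),.144)-o,rate=.1)
s=env.sense(); print(s["t"],s["gripper_width"],s["wrist_force"],s["ee_pos"])
lidangle("scene","s3"); lidangle("top","t3")
E
```

```text
11.5333 0.011854917020996726 [ 2.70929078 -1.99658799  1.86766697] [0.65578598 0.07306955 0.13803151]
scene lid: n 1410 sweep 106.1 slope 108.2
top lid: n 1697 sweep 105.5 slope 108.4
```

View pics/s3.png

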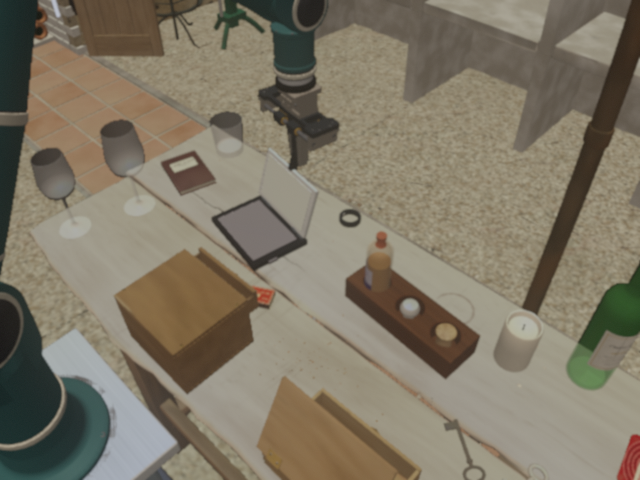

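Slope reads 108.3°, which is inside tolerance. I'll nudge it a little more, then release, retreat upward and re-measure.

```bash
python3 - <<'E'
from h import *
o=.019*Z
env.movel(tab(np.radians(112.5),.144)-o,rate=.1)
effector.release()
s=env.sense()
env.movel(s["ee_pos"]+[0,0,.12],rate=.12)
env.pause(.4)
s=env.sense(); print(s["t"],s["gripper_width"],s["wrist_force"],s["ee_pos"])
lidangle("scene","s4"); lidangle("top","t4")
for c in("scene","top"):
  for n in("bottle","bottle_mid","block"):
    print(c,n,[(np.round(r["at"],4).tolist(),round(r["score"],2)) for r in tip_of(c,n)[:1]])
# block orientation & bottle axis from top cam
f=np.load("pics/top0.npz");P=cloud("top",f["d"])
m=(abs(P[...,2]-.05)<.006)&(abs(P[...,0]-.575)<.09)&(abs(P[...,1]+.277)<.16)
print(cv2.minAreaRect(P[m][:,:2].astype(np.float32)*1000))
E
```

```text
14.6667 0.09165362310007205 [ 0.23663532  0.08837334 -0.0993115 ] [0.65836565 0.07264011 0.25604404]
scene lid: n 1443 sweep 107.2 slope 109.3
top lid: n 2069 sweep 106.7 slope 109.5
scene bottle [([0.5829, -0.1947, 0.0064], 0.82)]
scene bottle_mid [([0.5786, -0.1951, 0.0993], 0.98)]
scene block [([0.5746, -0.2782, -0.0024], 0.75)]
top bottle [([0.583, -0.1965, 0.0157], 0.87)]
top bottle_mid [([0.5761, -0.1987, 0.0931], 0.83)]
top block [([0.578, -0.2776, -0.0024], 0.87)]
((579.2477416992188, -294.3377990722656), (130.7420654296875, 295.062744140625), 7.852079391479492)
```

View pics/s4.png

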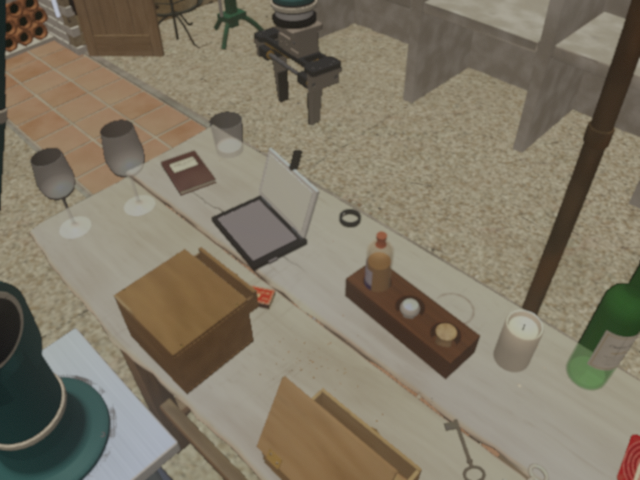

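The lid stands free at about 109.4°, with the tab at scene (297,160). Next is the bottle: I'll check IK for a pitched-forward grasp followed by a 45° roll about the panel's x axis.

```bash
cat >> h.py <<'E'
from scipy.spatial.transform import Rotation as Ro
def pitched(p,yaw,flip=1):
    d=np.array([np.cos(yaw),np.sin(yaw),0]); yv=np.array([-np.sin(yaw),np.cos(yaw),0])*flip
    y=d*np.cos(p)-Z*np.sin(p); return np.c_[np.cross(y,yv),y,yv]
BG=np.array([.5780,-.1975,.105])
E
python3 - <<'E'
from h import *
for p in (0,20,30,40,50,60):
  for byaw in (-40,-20,0,20):
   for fl in (1,-1):
    R=pitched(np.radians(p),np.radians(byaw),fl)
    q=[solver.inverse_kinematics(BG+z*Z+R[:,1]*.019-b*R[:,1],R) for z,b in((0,.1),(0,0),(.1,0),(.15,0))]
    ok=[x is not None for x in q]
    if not all(ok): continue
    res=[]
    for t in (45,-45):
      # first yaw so that bottle frame in light frame, then roll about D
      for dy in (-40,-20,0,20):
        R1=Ro.from_rotvec(np.radians(t)*D).as_matrix()@pitched(np.radians(p),YAW+np.radians(dy),fl)
        x=solver.inverse_kinematics(O+[0,0,.22]+R1[:,1]*.019,R1)
        if x is not None: res.append((t,dy,x.round(2).tolist()))
    print(p,byaw,fl,q[1].round(2),[r[:2] for r in res])
for ang in range(-90,91,30):
    zd=np.array([np.cos(np.radians(ang)),np.sin(np.radians(ang)),0]);R=down(zd)
    q=solver.inverse_kinematics(BG+[0,0,.013-.019],R)
    res=[]
    for t in (45,-45):
      for e in range(-90,91,30):
        zz=np.array([np.cos(np.radians(e)),np.sin(np.radians(e)),0])
        R1=Ro.from_rotvec(np.radians(t)*D).as_matrix()@down(zz)
        x=solver.inverse_kinematics(O+[0,0,.22]+R1[:,1]*-.0,R1)
        if x is not None: res.append((t,e))
    print("down",ang,q is not None,res)
E
```

```text
0 20 1 [ 0.54  1.04  0.21  2.19  4.14  1.77 -1.6 ] [(45, -40), (45, -20), (-45, -40), (-45, -20)]
0 20 -1 [0.54 1.04 0.21 2.19 4.14 1.77 1.54] [(45, -40), (45, -20), (-45, -40), (-45, -20)]
20 20 1 [ 1.72  1.57 -1.33  2.19  2.35  0.2   0.89] [(45, -40), (-45, -40), (-45, -20), (-45, 0)]
20 20 -1 [ 1.72  1.57 -1.33  2.19  2.35  0.2  -2.25] [(45, -40), (-45, -40), (-45, -20), (-45, 0)]
30 20 1 [ 1.64  1.36 -1.32  2.18  2.13  0.24  0.91] [(45, -40), (-45, -40), (-45, -20), (-45, 0), (-45, 20)]
30 20 -1 [ 1.64  1.36 -1.32  2.18  2.13  0.24 -2.23] [(45, -40), (-45, -40), (-45, -20), (-45, 0), (-45, 20)]
40 -40 1 [ 0.78  0.75 -0.89  2.28  2.15  1.07 -0.82] [(45, -40), (-45, -40), (-45, -20), (-45, 0), (-45, 20)]
40 20 1 [ 1.56  1.2  -1.32  2.15  1.76  0.32  1.11] [(45, -40), (-45, -40), (-45, -20), (-45, 0), (-45, 20)]
40 20 -1 [ 1.56  1.2  -1.32  2.15  1.76  0.32 -2.03] [(45, -40), (-45, -40), (-45, -20), (-45, 0), (-45, 20)]
50 -40 1 [ 0.65  0.57 -0.67  2.21  1.89  0.71 -0.68] [(45, -40), (45, -20), (-45, -40), (-45, -20), (-45, 0), (-45, 20)]
50 -40 -1 [-0.25  0.48  0.4   2.27  2.19  0.
[... 2112 characters left out ...]
-45, 0), (-45, 30), (-45, 60), (-45, 90)]
down 0 True [(45, -90), (45, -60), (45, -30), (45, 0), (45, 30), (45, 60), (45, 90), (-45, -90), (-45, -60), (-45, -30), (-45, 0), (-45, 30), (-45, 60), (-45, 90)]
down 30 True [(45, -90), (45, -60), (45, -30), (45, 0), (45, 30), (45, 60), (45, 90), (-45, -90), (-45, -60), (-45, -30), (-45, 0), (-45, 30), (-45, 60), (-45, 90)]
down 60 True [(45, -90), (45, -60), (45, -30), (45, 0), (45, 30), (45, 60), (45, 90), (-45, -90), (-45, -60), (-45, -30), (-45, 0), (-45, 30), (-45, 60), (-45, 90)]
down 90 True [(45, -90), (45, -60), (45, -30), (45, 0), (45, 30), (45, 60), (45, 90), (-45, -90), (-45, -60), (-45, -30), (-45, 0), (-45, 30), (-45, 60), (-45, 90)]
```

Gripping from above with the jaw along the panel's y reaches easily. Going for the bottle.

```bash
python3 - <<'E'
from h import *
R=down(Y)
t=np.array([.5772,-.1985,.116-.019])
env.reach(t+[0,0,.17],R)
env.movel(t+[0,0,.10],rate=.2)
lidangle("scene","s5")
p,P=shot("top","t5")
env.movel(t,rate=.1)
s=env.sense(); print(s["t"],s["ee_pos"],s["wrist_force"],s["gripper_width"])
p,P=shot("scene","s6")
E
```

```text
scene lid: n 1460 sweep 107.2 slope 109.5
17.9083 [ 0.57773333 -0.19874878  0.09770163] [0.0729862  0.15294121 0.35885239] 0.0919403931533596
```

View pics/s6.png

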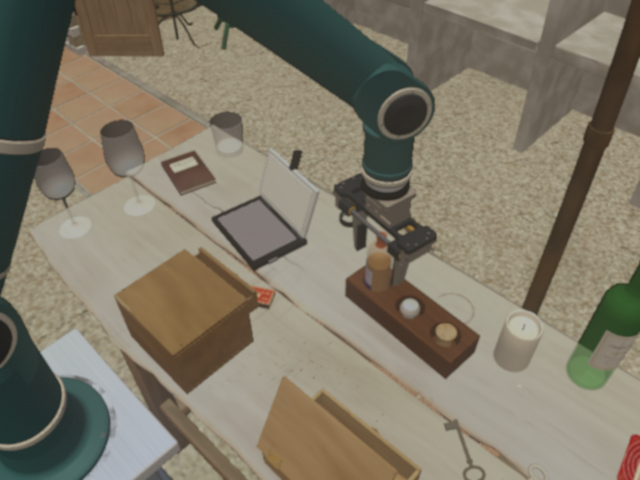

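The open fingers straddle the bottle (scene 379,265), clear of the palm, and the stopper (410,307) is untouched. I'll grasp and lift.

```bash
python3 - <<'E'
from h import *
effector.grasp(35)
s=env.sense(); print(s["t"],s["gripper_width"],s["wrist_force"])
env.movel(s["ee_pos"]+[0,0,.02],rate=.08)
env.movel(s["ee_pos"]+[0,0,.17],rate=.12)
s=env.sense(); print(s["t"],s["gripper_width"],s["wrist_force"],s["ee_pos"])
p,P=shot("scene","s7")
for n in("bottle","bottle_mid","stopper","flared_cork"):
    print(n,[(np.round(r["at"],4).tolist(),round(r["score"],2)) for r in tip_of("scene",n)[:1]])
E
```

```text
18.7167 0.045707741255140474 [0.74419162 0.20205104 1.04816392]
20.5167 0.04582043925509275 [ 0.20365107  0.41130352 -3.4762897 ] [ 0.5768771  -0.19830235  0.26620373]
bottle [([0.5826, -0.1986, 0.1778], 0.93)]
bottle_mid [([0.5774, -0.197, 0.266], 0.87)]
stopper [([0.5749, -0.2773, 0.0119], 0.57)]
flared_cork []
```

View pics/s7.png

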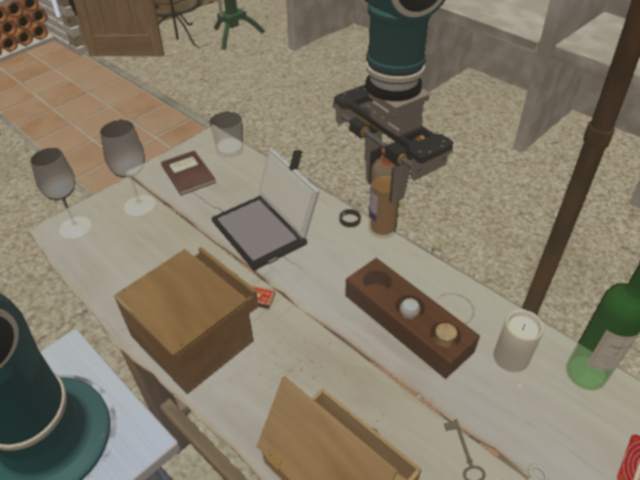

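The bottle is out (scene 383,205), with the stopper and cork still in place at (410,307) and (446,334). I'll carry it over the base and tilt it.

```bash
python3 - <<'E'
from h import *
env.movel(O+[0,0,.27],down(Y),rate=.12)
done=False
for t in (-45,45):
    try:
        R1=Ro.from_rotvec(np.radians(t)*D).as_matrix()@down(Y)
        Rh=Ro.from_rotvec(np.radians(t/2)*D).as_matrix()@down(Y)
        print(t,solver.inverse_kinematics(O+[0,0,.22],R1).round(2))
        env.movel(O+[0,0,.25],Rh,rate=.02)
        env.movel(O+[0,0,.22],R1,rate=.02)
        done=True;break
    except env.PlanningError as e: print(t,e)
env.pause(.5)
s=env.sense(); print(done,s["t"],s["gripper_width"],s["wrist_force"],s["ee_pos"],s["tcp_rot"].round(2))
lidangle("scene","s8")
for c in("scene","top"):
  shot(c,c[0]+"8")
  for n in("bottle","bottle_mid","stopper","flared_cork","light"):
    print(c,n,[(np.round(r["at"],4).tolist(),round(r["score"],2)) for r in tip_of(c,n)[:1]])
E
```

```text
-45 [-0.79  0.62  0.34  1.63  0.41  1.45  0.77]
True 26.6667 0.045565741291103364 [ 0.29883141  1.21067788 -2.1337719 ] [0.54754667 0.09419733 0.2200197 ] [[ 0.98 -0.13  0.13]
 [-0.19 -0.69  0.69]
 [ 0.   -0.71 -0.71]]
scene lid: n 1196 sweep 107.2 slope 109.4
scene bottle [([0.5377, 0.0331, 0.1541], 0.67)]
scene bottle_mid [([0.5478, 0.0938, 0.2199], 0.74)]
scene stopper [([0.5752, -0.2778, 0.0117], 0.5)]
scene flared_cork [([0.5691, -0.3531, 0.0082], 0.67)]
scene light [([0.546, 0.0927, -0.0015], 0.75)]
top bottle [([0.5409, 0.0319, 0.1609], 0.79)]
top bottle_mid [([0.5493, 0.093, 0.2176], 0.9)]
top stopper [([0.5728, -0.2769, 0.0091], 0.88)]
top flared_cork [([0.5668, -0.3571, 0.0102], 0.59)]
top light [([0.5443, 0.0963, -0.0008], 0.56)]
```

View pics/s8.png

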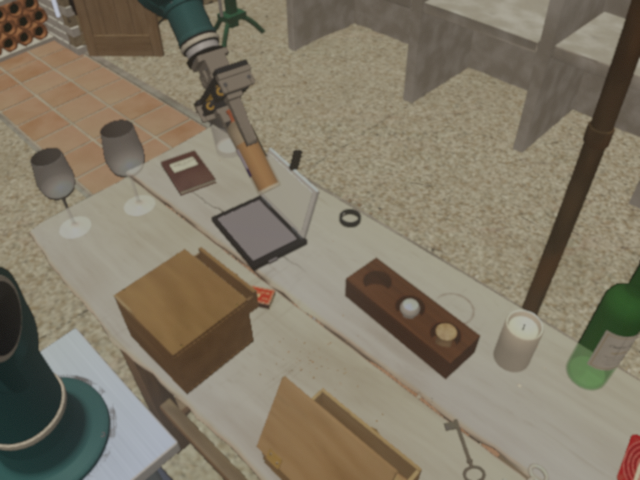

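View pics/t8.png

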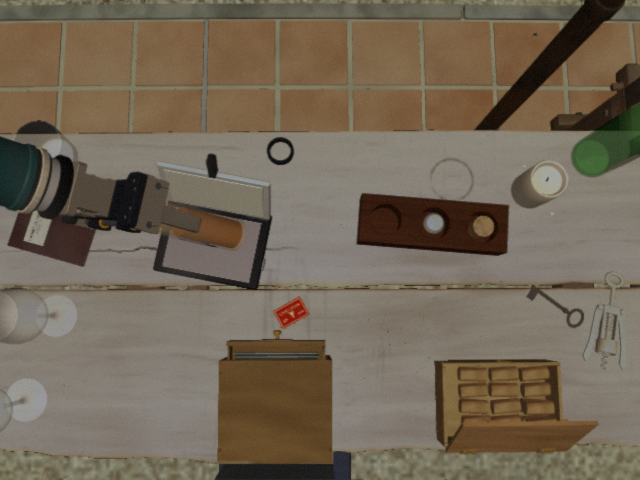

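```bash
python3 - <<'E'
from h import *
s=env.sense(); print(s["t"],abs(np.array(s["joint_velocities"])).max(),s["wrist_force"])
workorder.finish_job()
E
```

```text
27.3167 0.001676130916008216 [-0.43818007  0.05825831 -3.32331139]
the job is handed in; nothing more can be done
```

I raised the lid, drew the bottle straight up out of its well, and handed the job in at 27.3 s still holding it tilted over the base. The hand-in gives no verdict, so what follows is from my own last checks.

- **Lid:** it stood by itself at about 109.4° by a plane fit to the depth image. A cruder sweep from the estimated hinge point gave 107.2°. Both are inside the ±9° band.
- **Bottle:** it is tilted about 44° with the neck to the left. The axis is about 88° from the panel's x axis, so it lies parallel to the lit face. The middle is within about 5 mm of the base centre and 0.22 m high. The fingers are closed at 45.6 mm on a 47 mm bottle with a 35 N grip, and the arm is still.
- **Stopper and cork:** the final images show both in their wells, within about 6 mm of their starting readings, which is close to camera noise.

The wrist force showed no sign of outside contact, only the bottle's weight. No check failed. The only disagreement was the 2° between the two lid-angle estimates.

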